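# Comb the scattered pencils into rows on the lesson desk

### The job

Take the wooden hand rake by its upright grip and comb the three scattered pencils together, so that they lie flat on the desk close side by side in parallel rows. Move the pencils only with the rake, never with the gripper itself, and finally stand the rake back on its tines, well clear of the pencils.

Things in the scene. Friction and masses are not known exactly. Their poses are not given: they have to be found in the camera images.
- rake_grip (a point): Centre of the upright grip block (50 mm in x, 26 in y, 52 high, top at 88) of the loose plain wooden hand rake, 160 g, standing left or right of the pencils; 64 mm above the tines' ends. Head below it 180 x 24 mm, from 24 to 36 mm up; 9 flat tines 26 long in a straight row over those 180 mm along x, 13 mm gaps; z up. The grey felt board wiper on the other side has no tines.
- pencil1: One of three alike plain wooden hexagonal pencils, loose, flat on the desk on a drawing sheet of no thickness; 150 mm long, 10 thick, 12 g. Origin on its axis half-way along, 5 mm up; x towards its point. It may roll over a face when pushed. They start fanned out, 60 to 80 mm apart, not touching. A small eraser and a sharpener lie beyond their ends.
- pencil2: Pencil like pencil1; it starts between the other two.
- pencil3: Pencil like pencil1.
Things that resemble listed ones, but are neither listed nor needed, are in the scene too. Leave any turquoise look-alike of the pencil2 alone. What is shaped like the part that bears rake_grip but red is not meant.

How it is judged:
By the outcome, as a careful person would: the job done as asked, in the order asked, and still so for the second after the job is handed in, with the robot touching nothing.
It also fails if it takes over 45 s, if anything falls off the work surface, if the arm or the gripper's body presses on something with over 40 N, if the wrist force passes 120 N, or if a joint passes its speed limit or range.

### The arm

A 6-joint arm with a two-finger parallel gripper is mounted at the origin on the work surface. World frame = base frame: x ahead of the robot, y to its left, z up, the work surface at z = 0. Lengths are in mm, angles in degrees, forces in N, time in s.
With the tool pointing down it reaches from about 300 to 850 mm from the base axis. Payload 4.2 kg.
Tool frame: the origin (TCP) lies between the finger pads; the fingertips stand 14 mm ahead of it and the grasp point (between the pads) lies 5 mm behind it (env.finger_overhang is the distance from the TCP to the fingertips, in mm); z points along the fingers, y is the line along which they close (so a half turn about z gives the same grasp; the last joint's range is limited). The gripper opens to 91 mm and grips with 3 to 60 N. Pads are 32 mm wide; open, the fingers measure 118 mm over their backs; the gripper's body (76 mm by 178 mm) begins 60 mm behind the grasp point.
Start: joints at [-78.381, 18.312, 89.639, -0, 72.044, -1.146], TCP at [127.054, -560.802, 227.976] pointing down, gripper open.
Joint ranges: [-177.97, 177.97], [-48.28, 115.42], [12.27, 149.76], [-77.06, 257.06], [2.81, 150.46], [-146.56, 146.56]. Speed limits (degrees/s): [147.25, 147.25, 180, 180, 180, 180].

### API

Orientations are given as [roll, pitch, yaw] about the fixed x, y, z axes, in that order (R = Rz(yaw) Ry(pitch) Rx(roll)).
In Python, from workcell import status, cams, env, finder gives the robot as it stands.
- The arm moves only by the tool apply_moves, never from a script. Its argument "increments" is a list of rows, each a list of 7 numbers: the opening, from -1 (shut) to 1 (fully open), then the shift along the world's x, y, z in m, then the turn, a rotation vector about the world's x, y, z in degrees. In form: [[gripper, x, y, z, ax, ay, az], ...]. A call has 1 to 5 rows; each row shifts and turns the commanded pose from where the row before left it; what a row does not reach is not made up. A row lasts 1/12 s, in which the tool goes at most 41.7 mm and 7.16 degrees, less where a joint would pass 70% of its speed; a pose out of reach is approached as far as the arm can. A call with a gripper value outside its range is refused whole. The fingers move at their own pace and stop on an object; "newtons" is the grip in N (left out, the last holds). Time passes only in rows, so rows that do not move let the fingers close. It gives the time, the measured TCP pose, the force, the opening and the grip force at its end, in the units of the state.
- status.state(): the state, without advancing time (a new reading comes with each control period).
- cams.grab_frame(name): name is "scene" or "top" or "wrist"; returns a dict with "color" (420x560x3 uint8, red, green, blue), "intrinsics" (3x3 intrinsics, pixels), "R" (3x3) and "t" (3): a world point X has camera coordinates R X + t. Camera axes: x right, y down, z forward; pixel columns grow to the right and rows downward; lengths in mm; the calibration is good to about 2 mm. A picture is of the moment at which its call begins. There is no depth.
- env.job_done(): hands the job in; it is judged then, once.
Trained networks look in the newest picture that a camera, given by its name, has taken for a name from the list of things; names that differ only in an ending like _2 or _b are one class to them, and where a whole thing is asked for, a point or a joint stands for the part that bears it (a point fixed in the world has none). Each returns a list of dicts, best first, with "score" (0 to 1); they miss things now and then, are a little off and sometimes report something else, mostly with a low value. They report only what shows in the picture. A call takes as long as a camera call. They do not tell look-alikes from the thing itself.
- finder.boxes_of(query, camera): "rect" ([left, top, width, height] in pixels, round what is visible of it).
- finder.trace(query, camera): "pixels" (420x560 bool, what is visible of it) and "rect" ([left, top, width, height] in pixels, round what is visible of it).
The state is a dict: "time_s": time; "qpos": joint angles; "qvel": joint speeds; "effort": joint torques, N m; "ee_pos": TCP position; "ee_rot": TCP orientation; "force": force on the tool from outside, world axes, zero at the start; "torque": the same for the moment, N m; "gripper_width": finger opening in mm; "gripper_force": force on a finger pad.
Only numpy, scipy, OpenCV 4.12 (cv2) and the standard library are available. Lean on these libraries where they do the work, as an engineer would, in place of code of your own. Each camera call takes 0.05 s, during which the arm holds its last target. There are 200 camera calls.

## Working session

There is one attempt and no reset: what is moved stays moved. The work goes in short steps, Python scripts to look and compute and a tool call to move; the robot and the scene stay as the last step left them, time stands still between calls to the robot, and variables do not carry over. Pictures are saved under pics/ and viewed, at most 10 in all, crops included, and the job is handed in when it is done.

Besides the shell and the picture viewer there is one more tool, called in YAML: its name, and indented under it one key for each argument. apply_moves: Moves the arm, as the interface text tells. Its arguments: {"type":"object","properties":{"increments":{"type":"array","items":{"type":"array","items":{"type":"number"}}},"newtons":{"type":"number"}},"required":["increments"]}

```bash
mkdir -p pics
cat > h.py <<'E'
import numpy as np,cv2
from workcell import status,cams,env,finder
def grab(n,save=None):
    f=cams.grab_frame(n)
    if save: cv2.imwrite('pics/'+save,cv2.cvtColor(f['color'],cv2.COLOR_RGB2BGR))
    return f
def ray(f,u,v,z):
    K,R,t=map(np.array,(f['intrinsics'],f['R'],f['t']))
    d=R.T@np.linalg.solve(K,[u,v,1.]);c=-R.T@t
    return c+d*(z-c[2])/d[2]
def proj(f,X):
    p=np.array(f['intrinsics'])@(np.array(f['R'])@np.array(X,float)+np.array(f['t']));return p[:2]/p[2]
E
python3 - <<'E'
from h import *
f=grab('top','top0.png');g=grab('scene','scene0.png')
for q,z in(('rake_grip',88),('pencil1',10)):
  for c,fr in(('top',f),('scene',g)):
    for d in finder.trace(q,c):
        m=d['pixels'].astype(np.uint8);pts=np.argwhere(m)[:,::-1].astype(np.float32)
        r=cv2.minAreaRect(pts)
        print(q,c,round(d['score'],2),d['rect'],[np.round(x,1) for x in r], fr['color'][m>0].mean(0).round(),ray(fr,*r[0],z).round())
i=np.hstack([cv2.imread('pics/top0.png'),cv2.imread('pics/scene0.png')])
cv2.imwrite('pics/both.png',cv2.resize(i,(800,300)))
print(status.state())
E
```

```text
rake_grip top 0.68 [378.7, 290.4, 89.0, 26.5] [array([422.5, 302.2]), array([89.3, 14.4]), np.float64(11.6)] [110.  28.  18.] [ 208. -348.   88.]
rake_grip top 0.58 [376.5, 141.7, 29.7, 77.4] [array([390. , 177.8]), array([21.9, 79.3]), np.float64(6.3)] [88. 60. 35.] [ 463. -293.   88.]
rake_grip scene 0.8 [242.8, 93.5, 33.2, 55.7] [array([260.7, 120.4]), array([52.3, 20.6]), np.float64(63.4)] [137.  46.  26.] [ 249. -290.   88.]
rake_grip scene 0.66 [140.0, 146.0, 76.3, 52.2] [array([177. , 167.6]), array([33.7, 74.8]), np.float64(70.0)] [127.  88.  51.] [ 505. -260.   88.]
pencil1 top 0.8 [253.3, 124.8, 13.3, 54.2] [array([260.3, 151.5]), array([ 5.9, 54.6]), np.float64(12.5)] [93. 69. 50.] [540. -18.  10.]
pencil1 top 0.78 [320.2, 240.5, 49.3, 18.4] [array([342.7, 248.9]), array([ 6.8, 50.6]), np.float64(65.2)] [53. 91. 80.] [ 318. -206.   10.]
pencil1 top 0.65 [281.6, 130.1, 22.0, 55.1] [array([289.6, 155.8]), array([ 5.8, 59.1]), np.float64(23.6)] [92. 71. 53.] [531. -85.  10.]
pencil1 top 0.6 [223.3, 118.5, 20.1, 62.6] [array([233.7, 149.9]), array([59.1,  5.6]), np.float64(72.
[... 584 characters left out ...]
12.] [ 319. -195.   10.]
{'time_s': 0.3, 'qpos': array([-7.83819443e+01,  1.83264978e+01,  8.96605401e+01,  1.06808217e-03,
        7.20428666e+01, -1.14669083e+00]), 'qvel': array([-0.01796524, -0.17363627, -0.13197499, -0.02736042,  0.02836308,
        0.03907988]), 'effort': array([-9.45708280e-05, -4.11939025e+01, -2.31822789e+01,  7.26594636e-02,
        4.17963357e-02, -7.79090738e-05]), 'ee_pos': array([ 127.01704247, -560.65790417,  227.68329677]), 'ee_rot': array([-1.79970122e+02, -1.61413184e-03,  1.27644165e+01]), 'force': array([-0.27842314,  0.49206072, -0.15672919]), 'torque': array([0.02086048, 0.00066321, 0.03893367]), 'gripper_force': 0.0, 'gripper_width': 91.44765924854829}
```

View pics/top0.png

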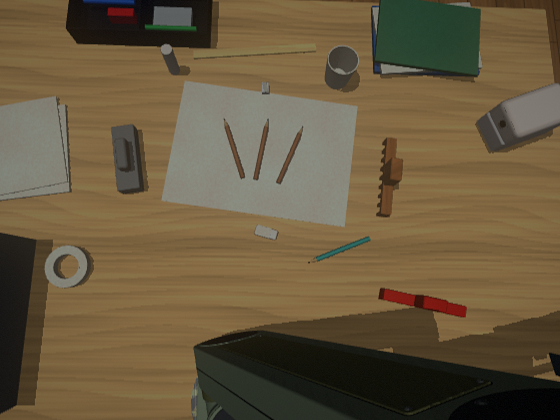

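View pics/scene0.png

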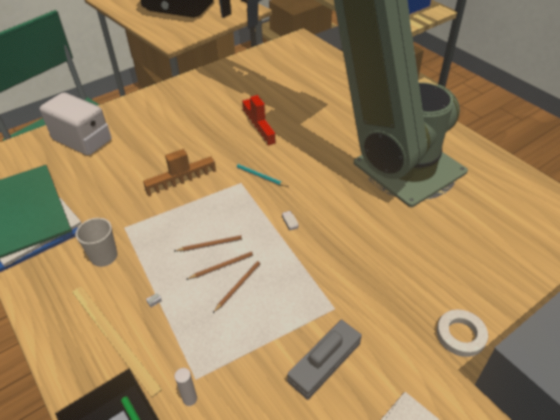

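The candidates for the rake are the brown toothed rake, top (389,177) / scene (178,170), and the red look-alike, top (422,302) / scene (260,120). There's also the grey wiper at top (128,158), which has no tines. I choose the brown one. The brown pencils are at top (234,150), (260,151) and (290,156), and the turquoise one at (343,249) stays untouched. Next is a close crop, then measuring the rake's pose.

Run:
```python
from h import *
a=cv2.imread('pics/top0.png')[110:230,340:460];b=cv2.imread('pics/scene0.png')[90:210,130:250]
cv2.imwrite('pics/crop.png',np.hstack([cv2.resize(x,(400,400),interpolation=3) for x in(a,b)]))
f=grab('top')
# head top edge ends in top view
for p in [(390,138),(386,215)]: print(ray(f,*p,36))
print(ray(f,396,169,88), f['R'],f['t'])
```

```text
[ 571.36327452 -313.62835738   36.        ]
[ 392.29596951 -297.6905168    36.        ]
[ 482.61687292 -306.14902976   88.        ] [[ 0.01329948 -0.99916215  0.03870549]
 [-0.98333752 -0.02008786 -0.18067598]
 [ 0.18130211 -0.03565766 -0.98278079]] [-60.03936228 399.48266772 834.60951803]
```

View pics/crop.png

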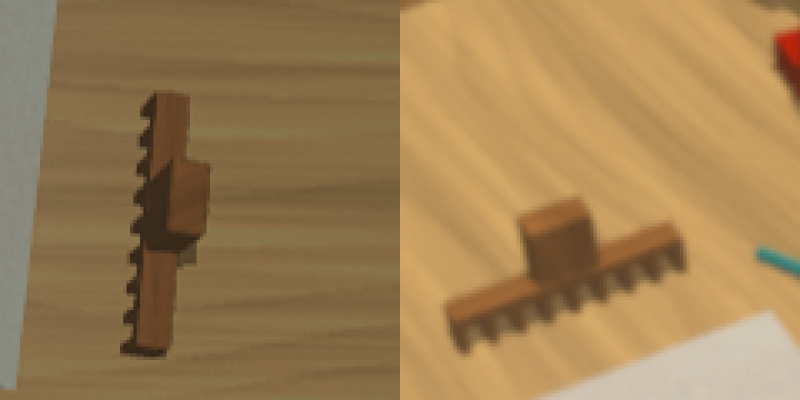

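apply_moves:
  increments:
    - [1, 0.031, 0.025, 0, 0, 0, -3.5]
    - [1, 0.031, 0.025, 0, 0, 0, -3.5]
    - [1, 0.031, 0.025, 0, 0, 0, -3.5]
    - [1, 0.031, 0.025, 0, 0, 0, -3.5]
    - [1, 0.031, 0.025, 0, 0, 0, -3.5]

```text
time_s: 0.77
ee_pos: [283.1, -434.5, 228.1]
ee_rot: [180.0, -0.0, -4.9]
force: [0.6, -0.2, 0.5]
gripper_width: 91.1
gripper_force: 0.0
```

apply_moves:
  increments:
    - [1, 0.031, 0.025, 0, 0, 0, 0]
    - [1, 0.031, 0.025, 0, 0, 0, 0]
    - [1, 0.031, 0.025, 0, 0, 0, 0]
    - [1, 0.031, 0.025, 0, 0, 0, 0]
    - [1, 0.02, 0.015, 0, 0, 0, 0]

```text
time_s: 1.18
ee_pos: [428.4, -318.2, 228.1]
ee_rot: [-180.0, -0.1, -4.6]
force: [0.5, 0.7, -0.4]
gripper_width: 91.3
gripper_force: 0.0
```

apply_moves:
  increments:
    - [1, 0, 0, 0, 0, 0, 0]
    - [1, 0, 0, 0, 0, 0, 0]

```text
time_s: 1.35
ee_pos: [426.8, -320.0, 227.8]
ee_rot: [180.0, 0.0, -4.6]
force: [-0.9, -0.6, -0.4]
gripper_width: 91.5
gripper_force: 0.0
```

Run:
```python
from h import *
f=grab('wrist','w1.png')
s=status.state();print(s['ee_pos'],s['ee_rot'],f['R'],-np.array(f['R']).T@f['t'])
for d in finder.trace('rake_grip','wrist'):
    print(d['score'],d['rect'])
```

```text
[ 425.91676416 -320.71817402  227.85183485] [ 1.79975671e+02  4.47971633e-02 -4.66566533e+00] [[-7.97512471e-02 -9.96814460e-01  8.18691440e-04]
 [-9.54717526e-01  7.66193436e-02  2.87478558e-01]
 [-2.86625511e-01  2.21451544e-02 -9.57786724e-01]] [ 508.28322536 -327.10544287  383.84326526]
0.63 [245.0, 33.2, 29.0, 187.6]
0.56 [258.7, 328.8, 136.9, 31.4]
```

View pics/w1.png

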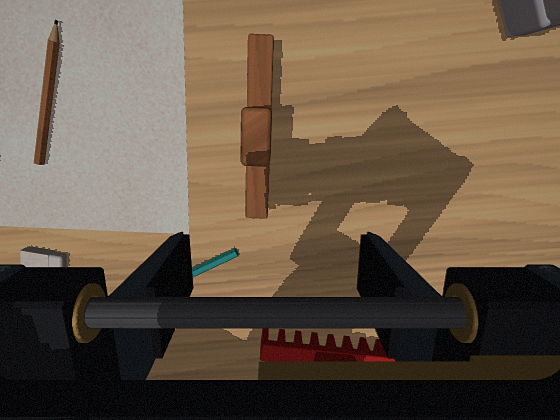

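The crop shows the brown toothed rake standing upright. In the wrist view its head runs from (260,35) to (257,217), and the grip's top face is around (257,129). I'll turn these into positions now.

Run:
```python
from h import *
f=grab('wrist')
a=ray(f,260,35,36);b=ray(f,257,217,36);print(a,b,(a+b)/2,np.hypot(*(a-b)[:2]),np.degrees(np.arctan2(*(a-b)[1::-1])))
for p in((243,108),(270,108),(243,151),(270,151)):print(ray(f,*p,88))
g=grab('top')
print('top',[ray(g,*p,88).round() for p in((392,159),(402,159),(390,180),(402,180))])
```

```text
[ 570.34312113 -320.53242831   36.        ] [ 394.86017017 -300.53919536   36.        ] [ 482.60164565 -310.53581183   36.        ] 176.61821944865568 -6.4998311613375765
[ 507.36224279 -302.43144656   88.        ]
[ 505.50458994 -324.77372024   88.        ]
[ 472.07225213 -298.54962736   88.        ]
[ 470.14537031 -321.69510184   88.        ]
top [array([ 504., -298.,   88.]), array([ 505., -320.,   88.]), array([ 458., -292.,   88.]), array([ 459., -318.,   88.])]
```

apply_moves:
  increments:
    - [1, 0.028, 0.005, 0, 0, 0, -1.5]
    - [1, 0.028, 0.005, 0, 0, 0, 0]
    - [1, 0, 0, -0.035, 0, 0, 0]
    - [1, 0, 0, -0.03, 0, 0, 0]
    - [1, 0, 0, 0, 0, 0, 0]

```text
time_s: 1.97
ee_pos: [478.2, -309.4, 157.4]
ee_rot: [-179.7, 0.6, -6.3]
force: [-1.1, 0.8, -0.7]
gripper_width: 91.3
gripper_force: 0.0
```

Run:
```python
from h import *
f=grab('wrist','w2.png')
s=status.state();print(s['ee_pos'],s['ee_rot'])
g=finder.trace('rake_grip','wrist')
for d in g:print(d['score'],d['rect'],cv2.minAreaRect(np.argwhere(d['pixels'])[:,::-1].astype(np.float32)))
print(proj(f,[483,-310,36]),proj(f,[483,-310,88]))
```

```text
[ 479.58307957 -310.4000443   160.34524858] [-179.81589687    0.37856853   -6.32012531]
0.75 [256.0, 85.0, 36.5, 209.9] ((272.5, 188.49996948242188), (36.99999237060547, 206.99996948242188), 0.0)
[274.54292769 199.97273046] [274.16169748 220.44217891]
```

View pics/w2.png

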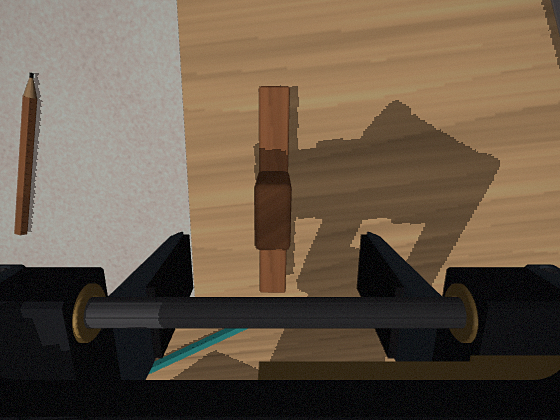

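The close view shows the head from (273,87) to (272,292), parallel to the image axis, so the yaw is good. The grip lies between the fingers around (273,200).

Run:
```python
from h import *
f=grab('wrist')
a=ray(f,273.5,87,36);b=ray(f,272,292,36);print(a,b,(a+b)/2,np.hypot(*(a-b)[:2]),np.degrees(np.arctan2(*(a-b)[1::-1])))
for p in((256,172),(291,172)):print(ray(f,*p,88))
```

```text
[ 576.2711729  -321.69840716   36.        ] [ 397.26235776 -300.25785987   36.        ] [ 486.76676533 -310.97813352   36.        ] 180.2882496580475 -6.829990833551351
[ 520.66493339 -303.63477967   88.        ]
[ 518.03163699 -327.38095876   88.        ]
```

apply_moves:
  increments:
    - [1, 0.007, -0.001, -0.03, 0, 0, -0.5]
    - [1, 0, 0, -0.03, 0, 0, 0]
    - [1, 0, 0, -0.025, 0, 0, 0]
    - [1, 0, 0, -0.012, 0, 0, 0]
    - [1, 0, 0, 0, 0, 0, 0]

```text
time_s: 2.53
ee_pos: [488.3, -312.0, 65.4]
ee_rot: [-180.0, 0.1, -6.8]
force: [0.8, 0.7, 0.9]
gripper_width: 91.3
gripper_force: 0.0
```

apply_moves:
  increments:
    - [-1, 0, 0, 0, 0, 0, 0]
    - [-1, 0, 0, 0, 0, 0, 0]
    - [-1, 0, 0, 0, 0, 0, 0]
    - [-1, 0, 0, 0, 0, 0, 0]
    - [-1, 0, 0, 0, 0, 0, 0]
  newtons: 35

```text
time_s: 2.95
ee_pos: [489.6, -312.2, 67.2]
ee_rot: [179.9, -0.1, -6.7]
force: [0.1, 0.1, 0.1]
gripper_width: 60.7
gripper_force: 0.0
```

apply_moves:
  increments:
    - [-1, 0, 0, 0, 0, 0, 0]
    - [-1, 0, 0, 0, 0, 0, 0]
    - [-1, 0, 0, 0, 0, 0, 0]
    - [-1, 0, 0, 0, 0, 0, 0]
    - [-1, 0, 0, 0, 0, 0, 0]

```text
time_s: 3.37
ee_pos: [489.0, -311.7, 65.9]
ee_rot: [-180.0, 0.0, -6.7]
force: [-0.0, 0.7, 1.1]
gripper_width: 27.4
gripper_force: 1.1
```

apply_moves:
  increments:
    - [-1, 0, 0, 0, 0, 0, 0]
    - [-1, 0, 0, 0, 0, 0, 0]
    - [-1, 0, 0, 0.01, 0, 0, 0]
    - [-1, 0, 0, 0.02, 0, 0, 0]
    - [-1, 0, 0, 0, 0, 0, 0]

```text
time_s: 3.78
ee_pos: [490.9, -313.1, 99.3]
ee_rot: [179.8, -0.3, -6.7]
force: [0.6, -0.5, -0.9]
gripper_width: 25.6
gripper_force: 35.0
```

apply_moves:
  increments:
    - [-1, 0.016, 0.02, 0, 0, 0, 2.3]
    - [-1, 0.016, 0.03, 0, 0, 0, 2.3]
    - [-1, 0.016, 0.03, 0, 0, 0, 2.1]
    - [-1, 0, 0.02, 0, 0, 0, 0]
    - [-1, 0, 0, 0, 0, 0, 0]

```text
time_s: 4.2
ee_pos: [537.1, -208.0, 95.4]
ee_rot: [-179.9, 0.1, 0.2]
force: [-0.3, -0.2, -2.7]
gripper_width: 25.6
gripper_force: 35.0
```

Run:
```python
from h import *
f=grab('wrist','w3.png')
s=status.state();print(s['ee_pos'],s['ee_rot'],s['gripper_width'],s['gripper_force'],s['force'])
for c in('wrist','top'):
  f=grab(c)
  for d in finder.trace('pencil1',c):
    pts=np.argwhere(d['pixels'])[:,::-1].astype(np.float32)
    vx,vy,x0,y0=cv2.fitLine(pts,cv2.DIST_L2,0,.01,.01).ravel()
    t=(pts-[x0,y0])@[vx,vy]
    e=[ray(f,x0+k*vx,y0+k*vy,6)[:2].round() for k in(t.min(),t.max())]
    print(c,round(d['score'],2),e,np.hypot(*(e[0]-e[1])).round())
```

```text
[ 536.92839406 -209.91206141   95.52496545] [-1.79979878e+02  6.75517994e-02  1.46509114e-01] 25.964163101736574 34.999566078186035 [ 0.41475066 -0.18950368 -1.26053615]
wrist 0.92 [array([469., -61.]), array([ 608., -118.])] 150.0
wrist 0.63 [array([623., -35.]), array([480., -11.])] 145.0
top 0.6 [array([546., -91.]), array([ 599., -112.])] 57.0
top 0.42 [array([575., -26.]), array([604., -30.])] 29.0
```

View pics/w3.png

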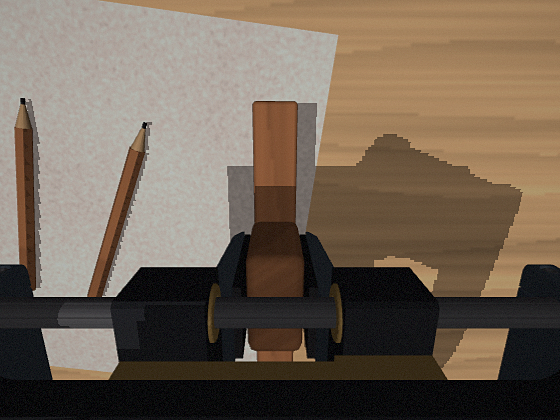

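The rake is held upright and the pencil points are at (22,100) and (147,124). I'll lower it to just above the sheet and sweep towards +y.

apply_moves:
  increments:
    - [-1, 0.006, 0.03, -0.014, 0, 0, 0]
    - [-1, 0, 0.028, -0.01, 0, 0, 0]
    - [-1, 0, 0, -0.003, 0, 0, 0]
    - [-1, 0, 0, 0, 0, 0, 0]

```text
time_s: 4.78
ee_pos: [542.2, -153.6, 68.0]
ee_rot: [-180.0, 0.1, 0.0]
force: [0.3, -0.7, -1.4]
gripper_width: 26.1
gripper_force: 35.0
```

apply_moves:
  increments:
    - [-1, 0, 0.007, 0, 0, 0, 0]
    - [-1, 0, 0.007, 0, 0, 0, 0]
    - [-1, 0, 0.007, 0, 0, 0, 0]
    - [-1, 0, 0.007, 0, 0, 0, 0]
    - [-1, 0, 0.007, 0, 0, 0, 0]

```text
time_s: 5.2
ee_pos: [543.2, -118.4, 69.3]
ee_rot: [180.0, -0.0, -0.1]
force: [0.2, -0.3, -2.4]
gripper_width: 26.0
gripper_force: 35.0
```

apply_moves:
  increments:
    - [-1, 0, 0.007, 0, 0, 0, 0]
    - [-1, 0, 0.007, 0, 0, 0, 0]
    - [-1, 0, 0.007, 0, 0, 0, 0]
    - [-1, 0, 0.007, 0, 0, 0, 0]
    - [-1, 0, 0.007, 0, 0, 0, 0]

```text
time_s: 5.62
ee_pos: [543.1, -83.0, 69.0]
ee_rot: [180.0, -0.0, -0.0]
force: [-0.2, 1.3, -0.1]
gripper_width: 25.9
gripper_force: 35.0
```

Run:
```python
from h import *
f=grab('wrist');g=grab('scene')
s=status.state();print(s['ee_pos'],s['ee_rot'],s['force'])
cv2.imwrite('pics/m1.png',np.hstack([cv2.resize(cv2.cvtColor(x,4),(400,300)) for x in(f['color'],g['color'][150:360,80:360])]))
```

```text
[542.98034755 -82.66167423  68.95203282] [-1.79990692e+02  1.31365041e-02  3.85950505e-02] [ 0.06268105 -0.28823905 -1.37632365]
```

View pics/m1.png

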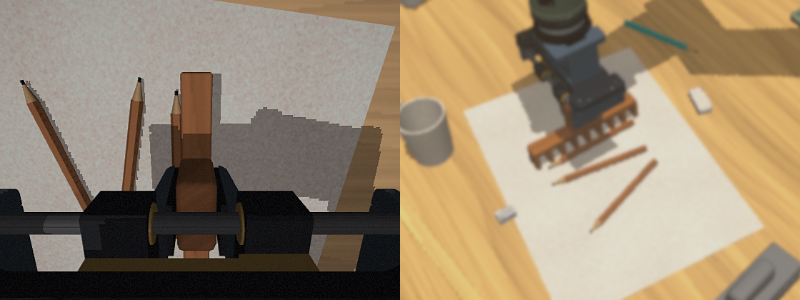

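Pencil3, at (177,95) in the wrist half, is already almost parallel to the tine row. I'll continue the sweep.

apply_moves:
  increments:
    - [-1, 0, 0.007, -0.001, 0, 0, 0]
    - [-1, 0, 0.007, 0, 0, 0, 0]
    - [-1, 0, 0.007, 0, 0, 0, 0]
    - [-1, 0, 0.007, 0, 0, 0, 0]
    - [-1, 0, 0.007, 0, 0, 0, 0]

```text
time_s: 6.13
ee_pos: [543.0, -48.1, 68.0]
ee_rot: [180.0, 0.0, -0.0]
force: [1.3, -0.5, -1.9]
gripper_width: 25.6
gripper_force: 35.0
```

apply_moves:
  increments:
    - [-1, 0, 0.007, 0, 0, 0, 0]
    - [-1, 0, 0.007, 0, 0, 0, 0]
    - [-1, 0, 0.007, 0, 0, 0, 0]
    - [-1, 0, 0.007, 0, 0, 0, 0]
    - [-1, 0, 0.007, 0, 0, 0, 0]

```text
time_s: 6.55
ee_pos: [543.0, -13.1, 68.0]
ee_rot: [180.0, 0.0, -0.0]
force: [0.4, -0.0, -1.6]
gripper_width: 25.8
gripper_force: 35.0
```

apply_moves:
  increments:
    - [-1, 0, 0.007, 0, 0, 0, 0]
    - [-1, 0, 0.007, 0, 0, 0, 0]
    - [-1, 0, 0.007, 0, 0, 0, 0]
    - [-1, 0, 0.007, 0, 0, 0, 0]
    - [-1, 0, 0.007, 0, 0, 0, 0]

```text
time_s: 6.97
ee_pos: [543.1, 21.9, 68.0]
ee_rot: [180.0, -0.0, -0.0]
force: [-0.7, -0.2, -1.9]
gripper_width: 26.0
gripper_force: 35.0
```

Run:
```python
from h import *
f=grab('wrist');g=grab('scene')
s=status.state();print(s['ee_pos'],s['ee_rot'],s['force'])
cv2.imwrite('pics/m2.png',np.hstack([cv2.resize(cv2.cvtColor(x,4),(400,300)) for x in(f['color'],g['color'][180:360,120:360])]))
```

```text
[543.05581169  22.28017065  67.95969622] [-1.79989904e+02 -1.46656800e-03  2.84259568e-02] [-0.31718756 -1.35618214 -1.12471342]
```

View pics/m2.png

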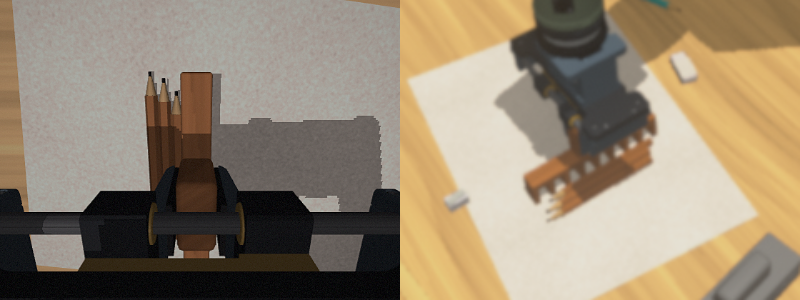

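All three pencils now lie side by side against the tines at (150–180,85). I'll push a little further, slowly, to square them up, then back away and check.

apply_moves:
  increments:
    - [-1, 0, 0.005, 0, 0, 0, 0]
    - [-1, 0, 0.005, 0, 0, 0, 0]
    - [-1, 0, 0.004, 0, 0, 0, 0]
    - [-1, 0, 0.003, 0, 0, 0, 0]
    - [-1, 0, 0.002, 0, 0, 0, 0]

```text
time_s: 7.48
ee_pos: [543.0, 40.5, 68.0]
ee_rot: [180.0, 0.0, -0.0]
force: [0.7, -0.4, -1.7]
gripper_width: 26.1
gripper_force: 35.0
```

apply_moves:
  increments:
    - [-1, 0, 0.001, 0, 0, 0, 0]
    - [-1, 0, 0, 0, 0, 0, 0]
    - [-1, 0, -0.003, 0, 0, 0, 0]
    - [-1, 0, -0.01, 0, 0, 0, 0]
    - [-1, 0, -0.03, 0.01, 0, 0, 0]

```text
time_s: 7.9
ee_pos: [541.8, -0.5, 76.5]
ee_rot: [-179.9, 0.2, 0.1]
force: [0.3, -1.1, -1.3]
gripper_width: 25.9
gripper_force: 35.0
```

apply_moves:
  increments:
    - [-1, 0, -0.035, 0.015, 0, 0, 0]
    - [-1, 0, -0.035, 0, 0, 0, 0]
    - [-1, 0, -0.035, 0, 0, 0, 0]
    - [-1, 0, -0.035, 0, 0, 0, 0]
    - [-1, 0, -0.02, 0, 0, 0, 0]

```text
time_s: 8.32
ee_pos: [542.7, -166.2, 93.2]
ee_rot: [179.9, -0.0, -0.2]
force: [-0.2, -0.3, -1.6]
gripper_width: 26.0
gripper_force: 35.0
```

apply_moves:
  increments:
    - [-1, 0, -0.03, 0, 0, 0, 0]
    - [-1, 0, -0.03, 0, 0, 0, 0]
    - [-1, 0, 0, 0, 0, 0, 0]

```text
time_s: 8.57
ee_pos: [543.1, -227.9, 93.1]
ee_rot: [179.8, -0.1, -0.3]
force: [0.7, 0.7, -2.4]
gripper_width: 25.9
gripper_force: 35.0
```

Run:
```python
from h import *
f=grab('top');g=grab('scene')
s=status.state();print(s['ee_pos'],s['ee_rot'],s['force'])
cv2.imwrite('pics/m3.png',np.hstack([cv2.resize(cv2.cvtColor(x,4),(400,400),interpolation=2) for x in(f['color'][100:220,180:300],g['color'][210:330,170:290])]))
for n,c in((f,'top'),(g,'scene')):
  for d in finder.trace('pencil1',c):
    pts=np.argwhere(d['pixels'])[:,::-1].astype(np.float32)
    vx,vy,x0,y0=cv2.fitLine(pts,cv2.DIST_L2,0,.01,.01).ravel()
    t=(pts-[x0,y0])@[vx,vy]
    print(c,round(d['score'],2),[ray(n,x0+k*vx,y0+k*vy,6)[:2].round() for k in(t.min(),t.max())])
```

```text
[ 542.36430758 -223.55086553   92.74126123] [-1.79990982e+02  2.64985985e-02 -2.09103047e-01] [-0.39956063  0.42058222 -2.11170124]
scene 0.79 [array([ 343., -266.]), array([ 291., -137.])]
scene 0.61 [array([606.,  60.]), array([461.,  59.])]
scene 0.61 [array([620.,  82.]), array([477.,  83.])]
scene 0.57 [array([611.,  71.]), array([472.,  71.])]
```

View pics/m3.png

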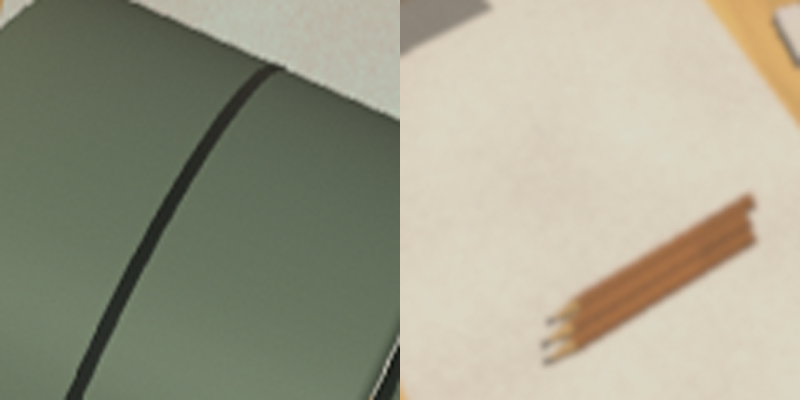

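The scene half shows the three pencils flush and parallel at about 11 mm pitch, around (650,280). Now I'll stand the rake well away, near its original place.

apply_moves:
  increments:
    - [-1, -0.02, -0.03, 0, 0, 0, 0]
    - [-1, -0.02, -0.03, 0, 0, 0, 0]
    - [-1, 0, -0.015, -0.012, 0, 0, 0]
    - [-1, 0, 0, -0.009, 0, 0, 0]
    - [-1, 0, 0, 0, 0, 0, 0]

```text
time_s: 9.18
ee_pos: [501.9, -295.7, 69.9]
ee_rot: [-179.8, 0.2, -0.1]
force: [-1.0, 0.2, -2.4]
gripper_width: 26.1
gripper_force: 35.0
```

apply_moves:
  increments:
    - [-1, 0, 0, -0.002, 0, 0, 0]
    - [-1, 0, 0, -0.001, 0, 0, 0]
    - [-1, 0, 0, -0.001, 0, 0, 0]
    - [-1, 0, 0, 0, 0, 0, 0]
    - [-1, 0, 0, 0, 0, 0, 0]

```text
time_s: 9.6
ee_pos: [503.5, -296.3, 68.2]
ee_rot: [180.0, -0.0, 0.0]
force: [0.9, -0.3, -1.8]
gripper_width: 25.5
gripper_force: 35.0
```

apply_moves:
  increments:
    - [-1, 0, 0, -0.001, 0, 0, 0]
    - [-1, 0, 0, -0.0005, 0, 0, 0]
    - [-1, 0, 0, 0, 0, 0, 0]
    - [-1, 0, 0, 0, 0, 0, 0]

```text
time_s: 9.93
ee_pos: [503.0, -296.8, 66.5]
ee_rot: [180.0, -0.0, -0.0]
force: [-0.4, 1.2, -2.5]
gripper_width: 25.3
gripper_force: 35.0
```

apply_moves:
  increments:
    - [-1, 0, 0, -0.0005, 0, 0, 0]
    - [-1, 0, 0, 0, 0, 0, 0]
    - [-1, 0, 0, 0, 0, 0, 0]

```text
time_s: 10.18
ee_pos: [503.0, -296.9, 65.9]
ee_rot: [180.0, 0.0, -0.0]
force: [0.1, 0.6, -1.7]
gripper_width: 25.8
gripper_force: 35.0
```

apply_moves:
  increments:
    - [-1, 0, 0, -0.0005, 0, 0, 0]
    - [-1, 0, 0, 0, 0, 0, 0]
    - [-1, 0, 0, 0, 0, 0, 0]

```text
time_s: 10.43
ee_pos: [503.1, -296.9, 65.9]
ee_rot: [180.0, -0.0, -0.0]
force: [-0.9, 1.0, 2.1]
gripper_width: 25.9
gripper_force: 35.0
```

apply_moves:
  increments:
    - [-1, 0, 0, -0.0005, 0, 0, 0]
    - [-1, 0, 0, 0, 0, 0, 0]
    - [-1, 0, 0, 0, 0, 0, 0]

```text
time_s: 10.68
ee_pos: [503.1, -296.8, 65.9]
ee_rot: [180.0, -0.0, -0.0]
force: [-1.4, 1.0, 5.9]
gripper_width: 25.7
gripper_force: 35.0
```

Touching the desk; release and rise.

apply_moves:
  increments:
    - [-0.1, 0, 0, 0, 0, 0, 0]
    - [0.5, 0, 0, 0, 0, 0, 0]
    - [1, 0, 0, 0, 0, 0, 0]
    - [1, 0, 0, 0, 0, 0, 0]
    - [1, 0, 0, 0, 0, 0, 0]

```text
time_s: 11.1
ee_pos: [503.1, -296.8, 64.8]
ee_rot: [180.0, 0.0, -0.0]
force: [-0.7, -0.2, 0.5]
gripper_width: 56.3
gripper_force: 0.0
```

apply_moves:
  increments:
    - [1, 0, 0, 0, 0, 0, 0]
    - [1, 0, 0, 0, 0, 0, 0]
    - [1, 0, 0, 0, 0, 0, 0]
    - [1, 0, 0, 0, 0, 0, 0]
    - [1, 0, 0, 0, 0, 0, 0]

```text
time_s: 11.52
ee_pos: [503.1, -296.8, 65.0]
ee_rot: [180.0, -0.0, -0.0]
force: [-0.2, -0.7, 0.8]
gripper_width: 89.4
gripper_force: 0.0
```

apply_moves:
  increments:
    - [1, 0, 0, 0.02, 0, 0, 0]
    - [1, 0, 0, 0.03, 0, 0, 0]
    - [1, 0, 0, 0.035, 0, 0, 0]
    - [1, 0, 0, 0.035, 0, 0, 0]
    - [1, 0, 0, 0.035, 0, 0, 0]

```text
time_s: 11.93
ee_pos: [502.7, -296.6, 221.5]
ee_rot: [-180.0, 0.0, -0.0]
force: [0.4, 0.3, -0.5]
gripper_width: 91.2
gripper_force: 0.0
```

apply_moves:
  increments:
    - [1, -0.03, -0.02, 0, 0, 0, 0]
    - [1, -0.03, -0.02, 0, 0, 0, 0]
    - [1, -0.03, -0.02, 0, 0, 0, 0]
    - [1, -0.03, -0.02, 0, 0, 0, 0]
    - [1, 0, 0, 0, 0, 0, 0]

```text
time_s: 12.35
ee_pos: [378.4, -379.3, 220.2]
ee_rot: [179.9, 0.2, -0.3]
force: [0.0, -0.1, 0.2]
gripper_width: 91.3
gripper_force: 0.0
```

Run:
```python
from h import *
g=grab('scene','end.png');f=grab('top')
cv2.imwrite('pics/m4.png',np.hstack([cv2.resize(cv2.cvtColor(x,4),(400,300)) for x in(f['color'],g['color'][90:360,100:460])]))
print(status.state()['ee_pos'],status.state()['gripper_width'])
```

```text
[ 382.30718797 -377.31385512  220.18588159] 91.61283506191623
```

View pics/m4.png

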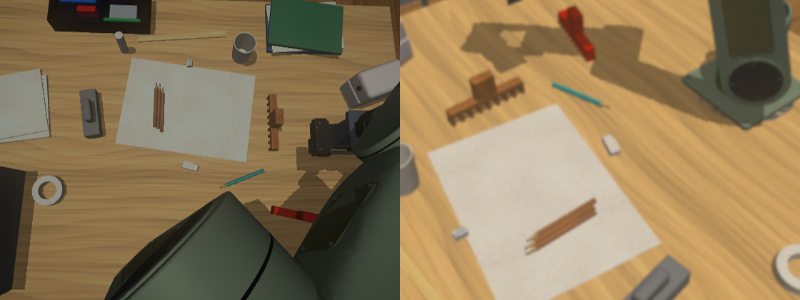

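The rake stands upright on its tines at (272,122) in the top half, clear of the pencils. The pencils are together and parallel at (158,107), and nothing else has moved.

```bash
python3 -c "
from workcell import env
print(env.job_done())"
```

```text
the job is handed in; nothing more can be done
None
```

The three pencils lie flat and parallel, side by side at about 11 mm pitch, moved only with the rake; it stands upright on its tines well clear of them, and the job was handed in at about 12.5 s.

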